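# Hold the tape dispenser's tension arm wound to its stop

### The arm

A 7-joint arm with a two-finger parallel gripper is mounted at the origin on a cart in front of the work surface, level with it; the furniture and walls round the work are solid. World frame = base frame: x ahead of the robot, y to its left, z up, the work surface at z = 0. Lengths are in m, angles in rad, forces in N, time in s.
With the tool pointing down it reaches from about 0.4 to 0.85 m from the base axis. Payload 10.4 kg.
Tool frame: the origin (TCP) lies at the very end of the fingers, on their centre line; the grasp point (between the pads) lies 19 mm behind it (r.pinch_z is the distance from the TCP to the grasp point, in m); z points along the fingers, y is the line along which they close (so a half turn about z gives the same grasp; the last joint's range is limited). The gripper opens to 87 mm and grips with 3 to 60 N. Pads are 19 mm wide; open, the fingers measure 117 mm over their backs; the gripper's body (75 mm by 190 mm) begins 51 mm behind the grasp point.
Start: joints at [1.119, 0.332, -0.065, 1.46, 0.022, 1.35, -0.088], TCP at [0.26, -0.568, 0.223] pointing down, gripper open.
Joint ranges: [-2.6, 2.6], [-0.5, 2.12], [-1.47, 1.34], [0.16, 2.42], [-1.27, 4.41], [0.06, 2.06], [-2.6, 2.6]. Speed limits (rad/s): [2.22, 2.22, 2.79, 2.79, 3.14, 3.14, 3.14].

### API

Orientations are given as a unit quaternion [x, y, z, w].
In Python, from bench import r, camera gives the robot as it stands. The module is installed in compiled form; this text tells all that it offers.
- The arm moves only by the shell command python3 -m pendant 'ROWS' [FORCE]. ROWS is JSON, a list of rows, each an object with "dp": the shift along the tool's x, y, z as a fraction of full scale, a list of three; "rotation": the turn, a rotation vector about the tool's x, y, z as a fraction of full scale, a list of three; "jaw": the opening, from 0 (shut) to 1 (fully open). A call has 1 to 8 rows; each row is the pose to reach, as a shift and turn from the pose commanded when the call began, along the tool's axes at that moment, turning the shorter way round; what a row does not reach only later rows make up. Full scale, the value 1, is 0.15 m for a shift and 2 pi rad for a turn. A row lasts 1/8 s, in which the tool goes at most 62.5 mm and 10.7 degrees, less where a joint would pass 70% of its speed; a pose out of reach is approached as far as the arm can. A call with a number of a shift or a turn outside -1 to 1 is refused whole. A call with a gripper value outside its range is refused whole. The fingers move at their own pace and stop on an object; FORCE is the grip in N (left out, the last holds). Time passes only in rows, so rows that repeat a pose let the fingers close. It gives the time, the measured TCP pose, the force, the opening and the grip force at its end, in the units of the state.
- r.read_state(): the state, without advancing time (a new reading comes with each control period).
- camera(name): name is "side" or "top"; returns a dict with "image" (420x560x3 uint8, red, green, blue), "z_map" (420x560 float32, m along the optical axis (not along the pixel's ray), 0 where there is no reading), "mtx" (3x3 intrinsics, pixels), "T" (4x4, takes a point from camera to world coordinates). Camera axes: x right, y down, z forward; pixel columns grow to the right and rows downward; lengths in m; the calibration is good to about 2 mm. A picture is of the moment at which its call begins.
- r.close_job(): hands the job in; it is judged then, once.
The state is a dict: "time": time; "joint_positions": joint angles; "joint_vel": joint speeds; "joint_torque": joint torques, N m; "ee_pos": TCP position; "eef_rot": TCP orientation; "ft_force": force on the tool from outside, world axes, zero at the start; "torque": the same for the moment, N m; "width": finger opening in m; "grip_force": force on a finger pad.
Only numpy, scipy, OpenCV 4.12 (cv2) and the standard library are available. Lean on these libraries where they do the work, as an engineer would, in place of code of your own. Each camera call takes 0.05 s, during which the arm holds its last target. There are 200 camera calls.

### The job

Get the bench tape dispenser ready for threading: first raise its stiff-hinged lid to the 60 degree loading position (level with the brass mark on the quadrant beside it) and leave it standing there, then take the upright roller at the free end of the sprung tension arm, wind the arm round against its spring until it is fully on its stop, and keep it there. The program finishes while the gripper is still holding the roller with the arm on its stop; leave the things lying round the dispenser undisturbed.

Things in the scene. Friction and masses are not known exactly. Their poses are not given: they have to be found in the camera images.
- dispenser: Bench tape dispenser fixed on the table: plywood board 170 (x) x 310 (y) x 14 mm on 15 mm feet. Origin: table level under its centre; x away from the robot at yaw 0, y left, z up. Right half (centre y -78 mm): grey housing 130 x 130 mm, top 99 mm high, with hinged lid. Left half: sprung tension arm turning flat above the board. Guide post 14 mm thick, 74 mm high, at x -70, y 22 mm.
- lid_hinge (a point): Middle of the lid's hinge line, at the housing's far (+x) upper edge, dispenser frame (65, -78, 103) mm. Fixed; its axes are the dispenser's; the hinge line runs along y. Right of the housing a steel quadrant wire of 55 mm radius round this line carries a brass pin that marks 60 degrees.
- lid_bar (a point): Middle of the lid's round steel pull bar, 10 mm thick and 84 mm long, parallel to the hinge and 170 mm from it, in the plane of the lid, 36 mm ahead of the lid's front edge, open to fingers from above on both sides (along the bar 76 mm is free between its two 8 mm side arms). With the lid shut it is 103 mm above the table.
- lid (a joint): Lid angle in rad: 0 shut, 1.047 = 60 degrees (the loading position), at most 1.9. The front edge swings up and away from the robot. The hinge is stiff (about 0.32 N m, 2 to 3 N at the bar) and the lid stays where it is left. It may start slightly open. Lid 134 x 134 x 5 mm, grey.
- roller: Black upright roller at the free end of the aluminium tension arm, 20 mm thick (24 mm at its two end rims) and 50 mm tall, free to spin about its own upright axis. Origin: centre of its underside, on its axis, 61 mm above the table; its top is 111 mm up. Its axis stands 105 mm from the pivot axis. At rest it is at dispenser frame (68, 145) mm, on the stop at (-58, 94) mm, seen from above.
- tension_arm (a joint): Tension arm angle in rad: 0 at rest against its rest pin, 1.40 hard against its stop pin. It grows as the arm turns anticlockwise seen from above, the roller coming round from the far left toward the robot. A spring drives it back to 0: 0.2 N m at rest rising to 0.83 N m at the stop (2 to 8 N at the roller), so it returns when let go.
- core_tall: Bystander: loose brown paper roll core standing upright, 47 mm wide, 87 mm tall. Origin under its centre.
- core_short: Bystander: loose short brown card tube standing upright, 47 mm wide, 69 mm tall. Origin under its centre.
- paint_bottle: Bystander: loose dark paint bottle, 42 mm wide, 98 mm tall. Origin under its centre.
- glue_bottle: Bystander: loose white glue bottle with a pointed nozzle, 41 x 53 mm, 186 mm tall. Origin under its centre.
- cut_tube: Bystander: loose piece of card tube lying down, 47 x 66 mm, 44 mm tall. Origin under its centre.
- red_marker: Bystander: loose white and red marker pen lying down, 17 x 135 mm, 16 mm tall. Origin under its centre.
- pivot (a point): On the tension arm's upright pivot axis, dispenser frame (35, 45, 50) mm, at the underside of the arm. Its axes are the dispenser's. Fixed.

How it is judged:
On the way, in this order (a step that is already met when the one before it is completed fails the run):
1. the lid stands at 60 degrees (within 9 degrees), let go of, the arm not yet wound (value of joint lid between 0.89 and 1.205 rad and contact force between each of the arm, the fingers and dispenser below 0.2 N and value of joint tension_arm below 0.3 rad), for 0.3 s.
2. the roller is held in the gripper and the arm is on its stop (value of joint tension_arm above 1.34 rad and contact force between the fingers and roller above 1.5 N), for 0.3 s.
At the end, for the whole second after the job is handed in: The gripper's fingers still press on the roller with more than 1.5 N, the tension arm is on its stop (angle over 1.34 of 1.40 rad) and the lid stands at 60 degrees within 9 degrees (0.89 to 1.205 rad) (all of step 2 and value of joint lid between 0.89 and 1.205 rad); the arm keeps its last pose, push and grip.
It fails at once if a bystander was shifted by more than 30 mm or knocked over (distance of any of core_tall, core_short, paint_bottle, glue_bottle, cut_tube, red_marker from where it was at the start of the episode above 0.03 m or angle between any of core_tall, core_short, paint_bottle, glue_bottle's own z axis and vertical above 0.6 rad).
It also fails if it takes over 54 s, if anything falls off the work surface, if the arm or the gripper's body presses on something with over 40 N, if the wrist force passes 120 N, or if a joint passes its speed limit or range.

## Working session

There is one attempt and no reset: what is moved stays moved. The work goes in short steps, Python scripts to look and compute and a shell command to move; the robot and the scene stay as the last step left them, time stands still between calls to the robot, and variables do not carry over. Pictures are saved under pics/ and viewed, at most 10 in all, crops included, and the job is handed in when it is done.

```bash
mkdir -p pics; cat > h.py <<'E'
import numpy as np, cv2
from bench import r, camera
from scipy.spatial.transform import Rotation as R
def cloud(c):
    z=c["z_map"]; K=c["mtx"]; v,u=np.indices(z.shape)
    p=np.stack([(u-K[0,2])/K[0,0]*z,(v-K[1,2])/K[1,1]*z,z],-1)
    return p@c["T"][:3,:3].T+c["T"][:3,3]
E
python3 - <<'E'
from h import *
for n in("top","side"):
    c=camera(n); np.savez(n,**c); cv2.imwrite(f"pics/{n}0.png",c["image"][...,::-1]); print(n,c["mtx"].round(1).tolist(),c["T"].round(3).tolist(),(c["z_map"]>0).mean())
s=r.read_state(); print(s, r.pinch_z); print(R.from_quat(s["eef_rot"]).as_matrix().round(3))
E
```

```text
top [[425.3, 0.0, 276.5], [0.0, 425.3, 213.9], [0.0, 0.0, 1.0]] [[-0.007, -0.985, 0.172, 0.373], [-1.0, 0.007, -0.004, -0.122], [0.003, -0.172, -0.985, 1.124], [0.0, 0.0, 0.0, 1.0]] 0.9958588435374149
side [[534.2, 0.0, 276.1], [0.0, 534.2, 214.0], [0.0, 0.0, 1.0]] [[0.916, -0.156, 0.368, 0.031], [-0.4, -0.31, 0.863, -1.366], [-0.02, -0.938, -0.346, 0.595], [0.0, 0.0, 0.0, 1.0]] 0.8609736394557823
{'time': 0.1, 'joint_positions': array([ 1.11939338,  0.33280293, -0.0646932 ,  1.46084851,  0.02159618,
        1.3498844 , -0.0885084 ]), 'joint_vel': array([-0.00038796, -0.0015377 ,  0.00026055, -0.00140928, -0.0001717 ,
       -0.00022287,  0.00020841]), 'joint_torque': array([ 2.03945565e-03, -6.24544430e+01,  2.51031120e-02, -3.90719569e+01,
       -6.14080369e-02,  3.65655811e-02,  7.34687524e-05]), 'ee_pos': array([ 0.25971838, -0.56811017,  0.22184127]), 'eef_rot': array([ 9.77103365e-01,  2.12764247e-01, -1.59072996e-04, -6.03389120e-04]), 'ft_force': array([ 0.25182746, -0.53770973,  0.16280546]), 'torque': array([0.02138833, 0.01122438, 0.02221579]), 'grip_force': 0.0, 'width': 0.08727498011632734} 0.0187
[[ 0.909  0.416 -0.001]
 [ 0.416 -0.909  0.001]
 [-0.    -0.001 -1.   ]]
```

View pics/top0.png

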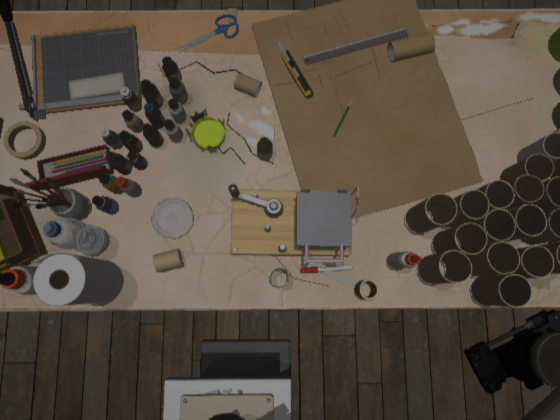

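View pics/side0.png

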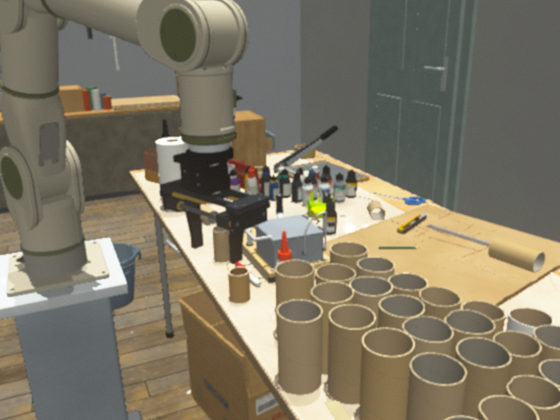

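Top view: the board spans cols 231–352, rows 190–255, with the housing and lid on the right (bar near row 262, cols 305–345), the pivot at (273,207) and the roller at (234,190). Loose items stand near the lid bar: a marker at (325,268), a core at (365,289), a core at (279,279), and a bottle with a red cap at (408,260).

```bash
python3 - <<'E'
from h import *
c=dict(np.load("top.npz")); P=cloud(c)
im=c["image"][165:315,215:425]; cv2.imwrite("pics/topz.png",np.clip(cv2.resize(im,None,fx=3.8,fy=3.8,interpolation=cv2.INTER_CUBIC)[...,::-1]*1.5,0,255))
# board top: z ~0.029 ; housing/lid ~0.1
def rect(m,name):
    n,l,st,ce=cv2.connectedComponentsWithStats(m.astype(np.uint8))
    for i in range(1,n):
        if st[i,4]>12:
            q=P[l==i]; rr=cv2.minAreaRect((q[:,:2]*1000).astype(np.float32)); print(name,st[i].tolist(),"med",np.median(q,0).round(3),"rect",np.round(rr[0]),np.round(rr[1]),round(rr[2],1),"zmax",q[:,2].max().round(3))
roi=np.zeros(P.shape[:2],bool); roi[165:315,215:430]=1
rect(roi&(abs(P[...,2]-.029)<.007),"board")
rect(roi&(P[...,2]>.045),"high")
rect(roi&(P[...,2]>.007)&(P[...,2]<.022),"low")
E
```

```text
board [231, 189, 74, 66, 3691] med [ 0.535 -0.091  0.029] rect [ 546. -103.] [191. 171.] 88.8 zmax 0.036
board [408, 206, 14, 26, 52] med [ 0.541 -0.478  0.029] rect [ 547. -483.] [67. 21.] 14.8 zmax 0.036
board [308, 246, 32, 9, 260] med [ 0.469 -0.246  0.028] rect [ 469. -247.] [81. 20.] 88.9 zmax 0.035
board [343, 247, 8, 8, 61] med [ 0.469 -0.307  0.029] rect [ 468. -306.] [19. 19.] 88.9 zmax 0.033
board [421, 255, 9, 27, 50] med [ 0.419 -0.501  0.029] rect [ 422. -506.] [20. 66.] 88.7 zmax 0.036
board [388, 256, 7, 11, 19] med [ 0.44  -0.417  0.028] rect [ 439. -418.] [28.  6.] 18.3 zmax 0.035
board [356, 280, 6, 18, 19] med [ 0.372 -0.33   0.03 ] rect [ 371. -333.] [14. 43.] 87.9 zmax 0.035
board [367, 281, 7, 16, 22] med [ 0.376 -0.367  0.027] rect [ 371. -364.] [38. 13.] 3.0 zmax 0.036
high [228, 184, 54, 31, 509] med [ 0.595 -0.079  0.062] rect [594. -72.] [136.  38.] 73.1 zmax 0.117
high [296, 186, 65, 77, 3453] med [ 0.535 -0.241  0.106] rect [ 488. -228.] [155. 273.] 76.8 zmax 1.124
high [411, 197, 19, 34, 436] med [ 0.545 -0.476  0.097] rect [ 456. -335.] [ 71. 453.] 30.
[... 822 characters left out ...]
6, 207, 14, 25, 46] med [ 0.542 -0.476  0.014] rect [ 549. -483.] [67. 22.] 13.7 zmax 0.021
low [387, 253, 6, 14, 23] med [ 0.446 -0.417  0.015] rect [ 445. -420.] [34. 12.] 0.3 zmax 0.022
low [419, 255, 9, 26, 47] med [ 0.422 -0.501  0.015] rect [ 424. -506.] [20. 65.] 84.4 zmax 0.022
low [300, 264, 52, 9, 291] med [ 0.424 -0.254  0.013] rect [ 425. -253.] [ 16. 135.] 2.8 zmax 0.019
low [355, 283, 6, 15, 15] med [ 0.367 -0.329  0.016] rect [ 366. -331.] [36.  8.] 13.5 zmax 0.022
low [367, 287, 6, 10, 13] med [ 0.364 -0.369  0.016] rect [ 362. -366.] [ 6. 26.] 59.8 zmax 0.022[ WARN:0@0.593] global loadsave.cpp:1063 imwrite_ Unsupported depth image for selected encoder is fallbacked to CV_8U.
```

View pics/topz.png

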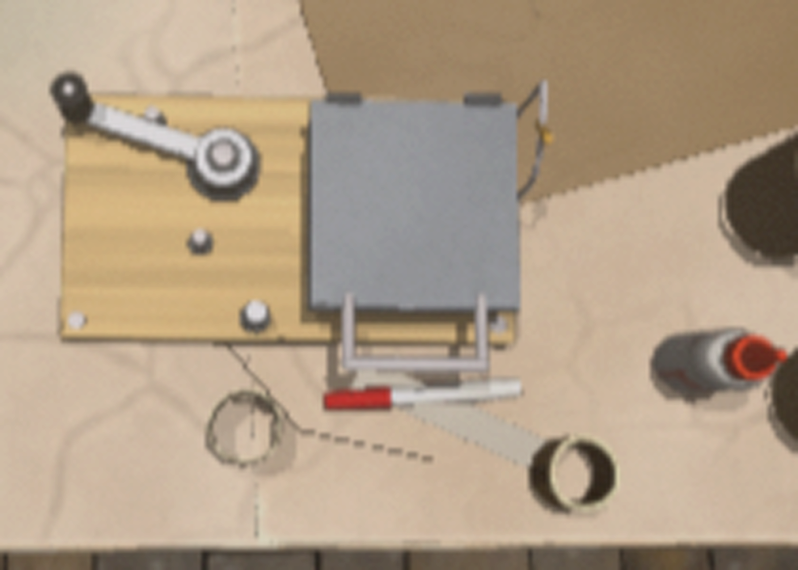

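The zoom shows the lid bar at crop row ~362 (cols 345–487) and clear of obstacles above, with the marker lying on the table just in front of it. The roller top is at crop (68,88) and the brass pin at (545,135). Next I'll measure the frame and the lid tilt.

```bash
python3 - <<'E'
from h import *
c=dict(np.load("top.npz")); P=cloud(c)
D=np.array([.546,-.1625]); a=np.radians(-1.2); Rm=np.array([[np.cos(a),-np.sin(a)],[np.sin(a),np.cos(a)]])
Q=P.copy(); Q[...,:2]=(P[...,:2]-D)@Rm
q=Q[165:315,215:430].reshape(-1,3)*1000
def show(n,m): s=q[m]; print(n,len(s),"med",np.median(s,0).round(1),"min",s.min(0).round(1),"max",s.max(0).round(1))
z=q[:,2]
show("board",(abs(z-29)<4)&(q[:,0]>-95)&(q[:,0]<95)&(q[:,1]>10)&(q[:,1]<165))
lid=(z>90)&(z<150)&(abs(q[:,0])<55)&(abs(q[:,1]+78)<55); s=q[lid]
k=np.polyfit(s[:,0],s[:,2],1); print("lid slope deg",np.degrees(np.arctan(-k[0])),"z at 65",np.polyval(k,65)); show("lid",(z>85)&(z<200)&(q[:,0]>-75)&(q[:,0]<90)&(q[:,1]<0))
show("bar",(z>80)&(z<180)&(q[:,0]<-95)&(q[:,0]>-125)&(abs(q[:,1]+78)<30))
show("rollertop",(z>100)&(z<125)&(q[:,1]>115))
show("post",(z>65)&(z<80)&(abs(q[:,1]-22)<15)&(q[:,0]<-50))
show("coretall",(z>75)&(z<95)&(abs(q[:,1]-35)<45)&(q[:,0]<-110))
b=(z>120)&(z<200)&(q[:,1]<-200); show("glue",b)
E
```

```text
board 2810 med [-14.8  85.5  28.7] min [-86.1  10.5  25. ] max [ 83.9 154.5  33. ]
lid slope deg 0.5004770307070544 z at 65 105.12766004945713
lid 3435 med [ -1.4 -86.1 105.8] min [ -74.2 -339.2   85.2] max [ 69.5 -10.9 171.5]
bar 116 med [-106.3  -77.1  107.9] min [-111.1 -107.   102.2] max [-100.8  -49.3  113.8]
rollertop 74 med [ 66.1 143.9 110.6] min [ 55.7 133.8 101.6] max [ 77.3 156.3 116.9]
post 28 med [-72.9  21.7  73.5] min [-158.5    8.7   67.2] max [-65.6  35.8  78.8]
coretall 48 med [-147.9   25.9   85.5] min [-166.1    6.2   75.3] max [-122.8   50.2   92.2]
glue 281 med [ -91.2 -283.5  139.4] min [-114.3 -326.2  120.4] max [  44.1 -265.1  185.9]
```

```bash
cat >> h.py <<'E'
D=np.array([.5445,-.163]); A=-1.2
def w(x,y): return D+R.from_euler('z',A,degrees=True).as_matrix()[:2,:2]@np.array([x,y])/1000
def go(x,y,z,ang,verb=True):
    """dispenser mm, TCP height mm, world angle (deg) of tool y -> dp, rotation from the current pose"""
    s=r.read_state(); T=R.from_quat(s["eef_rot"])
    t=np.r_[w(x,y),z/1000]; yy=np.array([np.cos(np.radians(ang)),np.sin(np.radians(ang)),0]); zz=np.array([0,0,-1.])
    G=R.from_matrix(np.c_[np.cross(yy,zz),yy,zz])
    dp=T.inv().apply(t-s["ee_pos"])/.15; ro=(T.inv()*G).as_rotvec()/2/np.pi
    print((x,y,z,ang),"dp",dp.round(3).tolist(),"rot",ro.round(4).tolist())
def st():
    s=r.read_state(); p=s["ee_pos"]; d=R.from_euler('z',-A,degrees=True).as_matrix()[:2,:2]@(p[:2]-D)*1000
    print("t",round(s["time"],2),"disp",d.round(1),"z",(p[2]*1000).round(1),"F",s["ft_force"].round(1),"w",round(s["width"],4),"g",s["grip_force"].round(1),"q",s["joint_positions"].round(2))
E
python3 - <<'E'
from h import *
st(); s=r.read_state()
go(-105,-78,350,-1.2); go(-105,-78,85,-1.2)
E
python3 -m pendant '[{"dp":[0,0,-0.5],"rotation":[0,0,0],"jaw":0.3},{"dp":[0,0,-0.85],"rotation":[0,0,0],"jaw":0.3}]' 20
```

```text
time: 0.35
ee_pos: [0.2596, -0.5679, 0.3483]
eef_rot: [0.977, 0.213, -0.0, -0.001]
ft_force: [1.0, -1.5, 1.2]
width: 0.0742
grip_force: 0.0Traceback (most recent call last):
  File "<stdin>", line 2, in <module>
  File "h.py", line 19, in st
    print("t",round(s["time"],2),"disp",d.round(1),"z",(p[2]*1000).round(1),"F",s["ft_force"].round(1),"w",round(s["width"],4),"g",s["grip_force"].round(1),"q",s["joint_positions"].round(2))
                                                                                                                                   ^^^^^^^^^^^^^^^^^^^^^
AttributeError: 'float' object has no attribute 'round'
```

```bash
sed -i 's/s\["grip_force"\].round(1)/round(float(s["grip_force"]),1)/' h.py
python3 - <<'E'
from h import *
st(); go(-105,-78,350,-1.2)
E
```

```text
t 0.35 disp [-276.4 -410.8] z 348.3 F [ 1.  -1.5  1.2] w 0.0742 g 0.0 q [ 1.11  0.3  -0.06  1.24  0.02  1.6  -0.08]
(-105, -78, 350, -1.2) dp [1.993, -1.501, -0.008] rot [-0.0003, -0.0002, -0.1784]
```

```bash
python3 -m pendant '[{"dp":[0.33,-0.25,0],"rotation":[0,0,0],"jaw":0.3},{"dp":[0.66,-0.5,0],"rotation":[0,0,0],"jaw":0.3},{"dp":[1,-0.75,0],"rotation":[0,0,0],"jaw":0.3},{"dp":[1,-0.75,0],"rotation":[0,0,0],"jaw":0.3}]'
python3 -m pendant '[{"dp":[0.33,-0.25,0],"rotation":[0,0,-0.028],"jaw":0.3},{"dp":[0.66,-0.5,0],"rotation":[0,0,-0.056],"jaw":0.3},{"dp":[0.99,-0.75,0],"rotation":[0,0,-0.084],"jaw":0.3},{"dp":[0.99,-0.75,0],"rotation":[0,0,-0.112],"jaw":0.3},{"dp":[0.99,-0.75,0],"rotation":[0,0,-0.14],"jaw":0.3},{"dp":[0.99,-0.75,0],"rotation":[0,0,-0.168],"jaw":0.3},{"dp":[0.99,-0.75,0],"rotation":[0,0,-0.178],"jaw":0.3},{"dp":[0.99,-0.75,0],"rotation":[0,0,-0.178],"jaw":0.3}]'
python3 - <<'E'
from h import *
st(); go(-105,-78,140,-1.2); go(-105,-78,86,-1.2)
E
```

```text
time: 0.85
ee_pos: [0.3528, -0.3992, 0.348]
eef_rot: [0.976, 0.217, 0.001, -0.0]
ft_force: [-0.4, -1.3, 0.0]
width: 0.035
grip_force: 0.0
time: 1.85
ee_pos: [0.4375, -0.2402, 0.3472]
eef_rot: [0.716, 0.698, -0.0, -0.0]
ft_force: [-0.2, 1.1, 0.4]
width: 0.0261
grip_force: 0.0
t 1.85 disp [-105.3  -79.4] z 347.2 F [-0.2  1.1  0.4] w 0.0261 g 0.0 q [ 0.77  0.04 -0.37  1.55  0.01  1.56  0.38]
(-105, -78, 140, -1.2) dp [0.009, 0.003, 1.381] rot [-0.0001, -0.0, -0.0006]
(-105, -78, 86, -1.2) dp [0.009, 0.003, 1.741] rot [-0.0001, -0.0, -0.0006]
```

```bash
python3 -m pendant '[{"dp":[0,0,0.33],"rotation":[0,0,0],"jaw":0.3},{"dp":[0.01,0,0.66],"rotation":[0,0,0],"jaw":0.3},{"dp":[0.01,0,1],"rotation":[0,0,0],"jaw":0.3},{"dp":[0.01,0,1],"rotation":[0,0,0],"jaw":0.3}]'
python3 -m pendant '[{"dp":[0,0,0.2],"rotation":[0,0,0],"jaw":0.3},{"dp":[0,0,0.4],"rotation":[0,0,0],"jaw":0.3},{"dp":[0,0,0.6],"rotation":[0,0,0],"jaw":0.3},{"dp":[0,0,0.74],"rotation":[0,0,0],"jaw":0.3},{"dp":[0,0,0.74],"rotation":[0,0,0],"jaw":0.3}]'
python3 - <<'E'
from h import *
st(); c=camera("side"); cv2.imwrite("pics/s1.png",cv2.resize(c["image"][150:320,150:380,::-1],None,fx=3.4,fy=3.4))
E
```

```text
time: 2.35
ee_pos: [0.4356, -0.2375, 0.1946]
eef_rot: [0.716, 0.698, -0.001, -0.003]
ft_force: [-0.3, 0.5, 1.0]
width: 0.026
grip_force: 0.0
time: 2.98
ee_pos: [0.4383, -0.2387, 0.0875]
eef_rot: [0.716, 0.698, 0.0, -0.0]
ft_force: [0.5, -0.9, 0.3]
width: 0.0257
grip_force: 0.0
t 2.98 disp [-104.6  -77.9] z 87.5 F [ 0.5 -0.9  0.3] w 0.0257 g 0.0 q [ 0.75  0.21 -0.37  1.93  0.09  1.02  0.31]
```

View pics/s1.png

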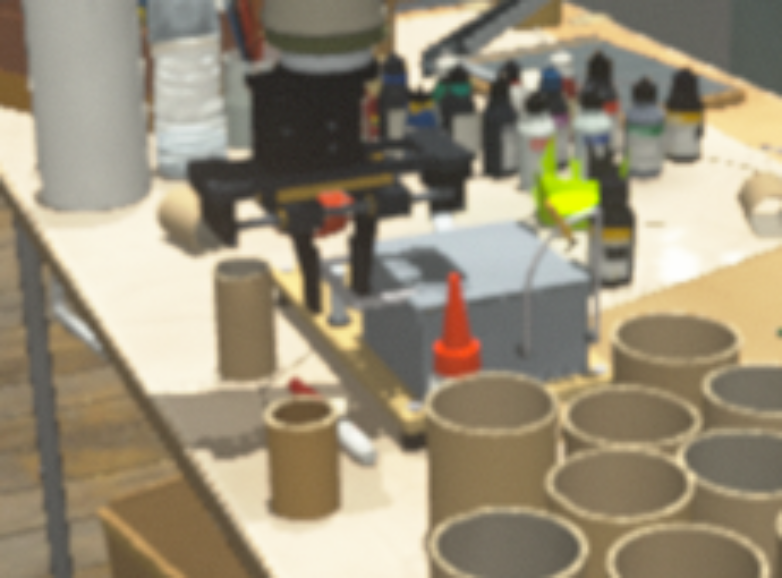

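The fingers (crop cols ~313 and ~362, tips at row ~300) straddle the bar at about (350–400,298), with the inner finger clear of the lid. I'll close and then compute the arc.

```bash
python3 -m pendant '[{"dp":[0,0,0],"rotation":[0,0,0],"jaw":0},{"dp":[0,0,0],"rotation":[0,0,0],"jaw":0},{"dp":[0,0,0],"rotation":[0,0,0],"jaw":0},{"dp":[0,0,0],"rotation":[0,0,0],"jaw":0}]' 20
python3 - <<'E'
from h import *
st(); s=r.read_state()
for d in range(6,67,6):
    a=np.radians(d); print(d,"tool y +",round((170-170*np.cos(a))/150,3),"tool z",round(-170*np.sin(a)/150,3))
E
```

```text
time: 3.52
ee_pos: [0.4386, -0.2385, 0.0872]
eef_rot: [0.715, 0.699, 0.0, 0.001]
ft_force: [3.0, -2.0, 1.6]
width: 0.009
grip_force: 20.0
t 3.52 disp [-104.3  -77.7] z 87.2 F [ 3.  -2.   1.6] w 0.009 g 20.0 q [ 0.75  0.21 -0.38  1.93  0.09  1.02  0.31]
6 tool y + 0.006 tool z -0.118
12 tool y + 0.025 tool z -0.236
18 tool y + 0.055 tool z -0.35
24 tool y + 0.098 tool z -0.461
30 tool y + 0.152 tool z -0.567
36 tool y + 0.216 tool z -0.666
42 tool y + 0.291 tool z -0.758
48 tool y + 0.375 tool z -0.842
54 tool y + 0.467 tool z -0.917
60 tool y + 0.567 tool z -0.981
66 tool y + 0.672 tool z -1.035
```

```bash
python3 -m pendant '[{"dp":[0,0.006,-0.118],"rotation":[0,0,0],"jaw":0},{"dp":[0,0.025,-0.236],"rotation":[0,0,0],"jaw":0},{"dp":[0,0.055,-0.35],"rotation":[0,0,0],"jaw":0},{"dp":[0,0.098,-0.461],"rotation":[0,0,0],"jaw":0},{"dp":[0,0.152,-0.567],"rotation":[0,0,0],"jaw":0},{"dp":[0,0.216,-0.666],"rotation":[0,0,0],"jaw":0},{"dp":[0,0.291,-0.758],"rotation":[0,0,0],"jaw":0},{"dp":[0,0.375,-0.842],"rotation":[0,0,0],"jaw":0}]'
python3 -m pendant '[{"dp":[0,0.092,-0.075],"rotation":[0,0,0],"jaw":0},{"dp":[0,0.192,-0.139],"rotation":[0,0,0],"jaw":0},{"dp":[0,0.192,-0.139],"rotation":[0,0,0],"jaw":0},{"dp":[0,0.192,-0.139],"rotation":[0,0,0],"jaw":0}]'
python3 - <<'E'
from h import *
st(); c=camera("side"); cv2.imwrite("pics/s2.png",cv2.resize(c["image"][110:320,150:380,::-1],None,fx=2.8,fy=2.8))
E
```

```text
time: 4.53
ee_pos: [0.4942, -0.2394, 0.2119]
eef_rot: [0.715, 0.699, -0.0, -0.001]
ft_force: [6.9, -1.9, -12.5]
width: 0.0096
grip_force: 20.0
time: 5.03
ee_pos: [0.5225, -0.24, 0.2335]
eef_rot: [0.715, 0.699, 0.0, -0.0]
ft_force: [-0.0, 1.3, 2.5]
width: 0.0087
grip_force: 20.0
t 5.03 disp [-20.4 -77.5] z 233.5 F [-0.   1.3  2.5] w 0.0087 g 20.0 q [ 0.68  0.24 -0.39  1.56  0.09  1.35  0.26]
```

View pics/s2.png

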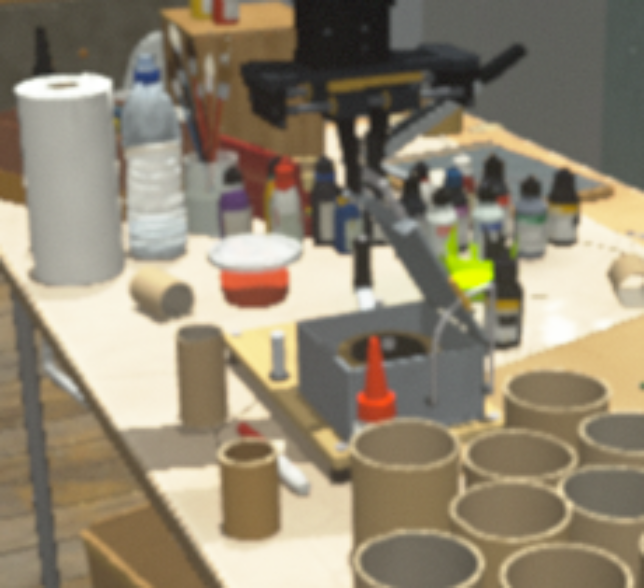

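The lid stands open with the bar between the fingers at about crop (365,175), consistent with 60° (TCP x and z both give ~60°). Releasing and retreating upward.

```bash
python3 -m pendant '[{"dp":[0,0,0],"rotation":[0,0,0],"jaw":0.25},{"dp":[0,0,0],"rotation":[0,0,0],"jaw":0.25},{"dp":[0,0,0],"rotation":[0,0,0],"jaw":0.25},{"dp":[0,0,-0.15],"rotation":[0,0,0],"jaw":0.25},{"dp":[0,0,-0.4],"rotation":[0,0,0],"jaw":0.25},{"dp":[0,0,-0.7],"rotation":[0,0,0],"jaw":0.4},{"dp":[0,0,-0.7],"rotation":[0,0,0],"jaw":0.5},{"dp":[0,0,-0.7],"rotation":[0,0,0],"jaw":0.5}]'
python3 -m pendant '[{"dp":[0,0,0],"rotation":[0,0,0],"jaw":0.5},{"dp":[0,0,0],"rotation":[0,0,0],"jaw":0.5}]'
python3 - <<'E'
from h import *
st(); go(67,145,335,-18)
E
```

```text
time: 6.08
ee_pos: [0.5227, -0.2402, 0.338]
eef_rot: [0.715, 0.699, -0.0, -0.0]
ft_force: [-0.2, -0.2, -0.2]
width: 0.0411
grip_force: 0.0
time: 6.32
ee_pos: [0.5226, -0.2401, 0.3378]
eef_rot: [0.715, 0.699, -0.0, -0.001]
ft_force: [0.5, -0.5, -0.2]
width: 0.0432
grip_force: 0.0
t 6.33 disp [-20.3 -77.6] z 337.8 F [ 0.5 -0.5 -0.2] w 0.0432 g 0.0 q [ 0.68  0.21 -0.39  1.38  0.08  1.56  0.27]
(67, 145, 335, -18) dp [1.485, 0.578, 0.019] rot [-0.0002, -0.0, 0.0462]
```

```bash
python3 -m pendant '[{"dp":[0.3,0.12,0],"rotation":[0,0,0],"jaw":0.5},{"dp":[0.6,0.24,0],"rotation":[0,0,0],"jaw":0.5},{"dp":[0.9,0.35,0],"rotation":[0,0,0],"jaw":0.5},{"dp":[1,0.39,0],"rotation":[0,0,0],"jaw":0.5}]'
python3 -m pendant '[{"dp":[0.25,0.1,0],"rotation":[0,0,0.023],"jaw":0.5},{"dp":[0.485,0.19,0.02],"rotation":[0,0,0.046],"jaw":0.5},{"dp":[0.485,0.19,0.02],"rotation":[0,0,0.046],"jaw":0.5},{"dp":[0.485,0.19,0.02],"rotation":[0,0,0.046],"jaw":0.5}]'
python3 - <<'E'
from h import *
c=camera("top"); P=cloud(c); Q=P.copy(); Q[...,:2]=(P[...,:2]-D)@R.from_euler('z',A,degrees=True).as_matrix()[:2,:2]; q=Q.reshape(-1,3)*1000
m=(q[:,2]>95)&(q[:,2]<125)&(abs(q[:,1]-145)<25)&(abs(q[:,0]-68)<30); print(m.sum(), np.median(q[m],0) if m.any() else 0)
m=(q[:,2]>115)&(q[:,2]<260)&(abs(q[:,1]+78)<60)&(q[:,0]<65)&(q[:,0]>-35); k=np.polyfit(q[m,0],q[m,2],1); print(m.sum(),"lid deg",np.degrees(np.arctan(-k[0])))
st(); go(68,145,74,-18)
E
```

```text
time: 6.82
ee_pos: [0.5854, -0.088, 0.3383]
eef_rot: [0.714, 0.7, 0.0, -0.001]
ft_force: [-0.3, -1.2, -0.1]
width: 0.0434
grip_force: 0.0
time: 7.32
ee_pos: [0.615, -0.021, 0.3354]
eef_rot: [0.809, 0.588, -0.0, 0.0]
ft_force: [-0.6, -0.2, 0.4]
width: 0.0433
grip_force: 0.0
0 0
1350 lid deg 58.215897854095765
t 7.38 disp [ 67.5 143.1] z 335.6 F [0.3 0.2 0.3] w 0.0436 g 0.0 q [ 0.33  0.32 -0.49  1.27  0.15  1.59 -0.45]
(68, 145, 74, -18) dp [0.015, -0.0, 1.744] rot [0.0, 0.0002, 0.0001]
```

The lid measures ~58°. Descending onto the roller.

```bash
python3 -m pendant '[{"dp":[0,0,0.33],"rotation":[0,0,0],"jaw":0.5},{"dp":[0.01,0,0.66],"rotation":[0,0,0],"jaw":0.5},{"dp":[0.01,0,1],"rotation":[0,0,0],"jaw":0.5},{"dp":[0.01,0,1],"rotation":[0,0,0],"jaw":0.5}]'
python3 -m pendant '[{"dp":[0,0,0.2],"rotation":[0,0,0],"jaw":0.5},{"dp":[0,0,0.4],"rotation":[0,0,0],"jaw":0.5},{"dp":[0,0,0.6],"rotation":[0,0,0],"jaw":0.5},{"dp":[0,0,0.74],"rotation":[0,0,0],"jaw":0.5},{"dp":[0,0,0.74],"rotation":[0,0,0],"jaw":0.5}]'
python3 - <<'E'
from h import *
st(); c=camera("side"); cv2.imwrite("pics/s3.png",cv2.resize(c["image"][110:320,150:380,::-1],None,fx=2.8,fy=2.8))
E
```

```text
time: 7.88
ee_pos: [0.6132, -0.0201, 0.1824]
eef_rot: [0.809, 0.588, -0.003, -0.002]
ft_force: [0.1, -0.9, 0.4]
width: 0.0433
grip_force: 0.0
time: 8.5
ee_pos: [0.6155, -0.0187, 0.0748]
eef_rot: [0.809, 0.588, -0.0, -0.0]
ft_force: [0.1, 0.3, -0.1]
width: 0.0437
grip_force: 0.0
t 8.5 disp [ 68.  145.7] z 74.8 F [ 0.1  0.3 -0.1] w 0.0437 g 0.0 q [ 0.32  0.48 -0.47  1.63  0.23  1.09 -0.52]
```

View pics/s3.png

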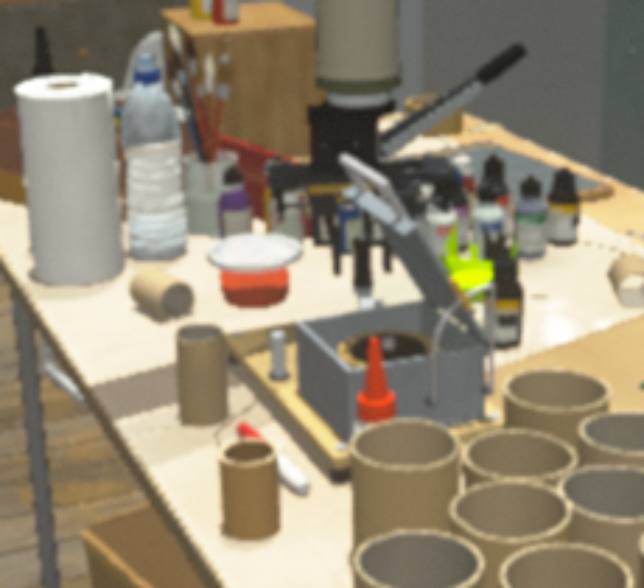

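The lid stands alone. The fingers (crop cols ~338 and ~388, tips at row ~272) straddle the black roller at col ~363. Closing.

```bash
python3 -m pendant '[{"dp":[0,0,0],"rotation":[0,0,0],"jaw":0},{"dp":[0,0,0],"rotation":[0,0,0],"jaw":0},{"dp":[0,0,0],"rotation":[0,0,0],"jaw":0},{"dp":[0,0,0],"rotation":[0,0,0],"jaw":0}]' 35
python3 - <<'E'
from h import *
st(); s=r.read_state(); T=R.from_quat(s["eef_rot"])
p0=w(35,45); a0=np.array([68-35,145-45.])
for d in list(range(5,81,5))+[82]:
    v=R.from_euler('z',d,degrees=True).as_matrix()[:2,:2]@a0
    t=w(*(np.array([35,45])+v)); t0=w(68,145)
    dp=T.inv().apply(np.r_[t-t0,0])/.15; print(d,dp.round(3).tolist(),"rz",-round(d/360,4))
E
```

```text
time: 9.05
ee_pos: [0.6162, -0.0182, 0.0753]
eef_rot: [0.809, 0.588, 0.001, 0.001]
ft_force: [0.7, -0.5, 2.8]
width: 0.0197
grip_force: 34.8
t 9.05 disp [ 68.6 146.3] z 75.3 F [ 0.7 -0.5  2.8] w 0.0197 g 34.8 q [ 0.32  0.47 -0.47  1.63  0.23  1.09 -0.52]
5 [-0.001, -0.061, -0.0] rz -0.0139
10 [-0.007, -0.122, -0.0] rz -0.0278
15 [-0.019, -0.182, -0.0] rz -0.0417
20 [-0.036, -0.241, -0.0] rz -0.0556
25 [-0.058, -0.298, -0.0] rz -0.0694
30 [-0.085, -0.353, -0.001] rz -0.0833
35 [-0.116, -0.406, -0.001] rz -0.0972
40 [-0.152, -0.456, -0.001] rz -0.1111
45 [-0.192, -0.502, -0.001] rz -0.125
50 [-0.236, -0.544, -0.001] rz -0.1389
55 [-0.284, -0.583, -0.001] rz -0.1528
60 [-0.334, -0.617, -0.001] rz -0.1667
65 [-0.388, -0.647, -0.001] rz -0.1806
70 [-0.444, -0.672, -0.001] rz -0.1944
75 [-0.502, -0.692, -0.001] rz -0.2083
80 [-0.561, -0.707, -0.001] rz -0.2222
82 [-0.585, -0.711, -0.001] rz -0.2278
```

```bash
python3 -m pendant '[{"dp":[-0.001,-0.061,0],"rotation":[0,0,-0.0139],"jaw":0},{"dp":[-0.007,-0.122,0],"rotation":[0,0,-0.0278],"jaw":0},{"dp":[-0.019,-0.182,0],"rotation":[0,0,-0.0417],"jaw":0},{"dp":[-0.036,-0.241,0],"rotation":[0,0,-0.0556],"jaw":0},{"dp":[-0.058,-0.298,0],"rotation":[0,0,-0.0694],"jaw":0},{"dp":[-0.085,-0.353,0],"rotation":[0,0,-0.0833],"jaw":0},{"dp":[-0.116,-0.406,0],"rotation":[0,0,-0.0972],"jaw":0},{"dp":[-0.152,-0.456,0],"rotation":[0,0,-0.1111],"jaw":0}]'
python3 - <<'E'
from h import *
st(); print(R.from_quat(r.read_state()["eef_rot"]).as_matrix()[:,1])
E
```

```text
time: 10.05
ee_pos: [0.5444, -0.0186, 0.0753]
eef_rot: [0.557, 0.83, 0.001, 0.001]
ft_force: [5.4, -0.3, -0.3]
width: 0.02
grip_force: 34.7
t 10.05 disp [ -3.1 144.4] z 75.3 F [ 5.4 -0.3 -0.3] w 0.02 g 34.7 q [ 0.48  0.36 -0.62  1.82  0.24  1.04  0.16]
[0.92544812 0.37886436 0.00275267]
```

```bash
python3 -m pendant '[{"dp":[-0.001,-0.061,0],"rotation":[0,0,-0.0139],"jaw":0},{"dp":[-0.007,-0.122,0],"rotation":[0,0,-0.0278],"jaw":0},{"dp":[-0.019,-0.182,0],"rotation":[0,0,-0.0417],"jaw":0},{"dp":[-0.036,-0.241,0],"rotation":[0,0,-0.0556],"jaw":0},{"dp":[-0.058,-0.298,0],"rotation":[0,0,-0.0694],"jaw":0},{"dp":[-0.085,-0.353,0],"rotation":[0,0,-0.0833],"jaw":0},{"dp":[-0.116,-0.406,0],"rotation":[0,0,-0.0972],"jaw":0},{"dp":[-0.152,-0.456,0],"rotation":[0,0,-0.1111],"jaw":0}]'
python3 -m pendant '[{"dp":[0,0,0],"rotation":[0,0,0],"jaw":0},{"dp":[0,0,0],"rotation":[0,0,0],"jaw":0}]'
python3 - <<'E'
from h import *
st(); print(R.from_quat(r.read_state()["eef_rot"]).as_matrix()[:,1])
E
```

```text
time: 11.05
ee_pos: [0.4897, -0.0639, 0.0753]
eef_rot: [0.239, 0.971, 0.001, 0.001]
ft_force: [4.8, 6.0, -0.9]
width: 0.02
grip_force: 34.7
time: 11.3
ee_pos: [0.4898, -0.0638, 0.0753]
eef_rot: [0.241, 0.971, 0.001, 0.001]
ft_force: [4.3, 6.3, 0.3]
width: 0.0197
grip_force: 34.7
t 11.3 disp [-56.7  98. ] z 75.3 F [4.3 6.3 0.3] w 0.0197 g 34.7 q [ 0.7   0.27 -0.73  1.94  0.21  1.01  0.96]
[0.46696444 0.88427123 0.00293323]
```

```bash
for i in 1 2; do python3 -m pendant '[{"dp":[0,-0.02,0],"rotation":[0,0,0],"jaw":0},{"dp":[0,-0.02,0],"rotation":[0,0,0],"jaw":0},{"dp":[0,-0.02,0],"rotation":[0,0,0],"jaw":0}]' >/dev/null
python3 -c "
from h import *
st()"; done
```

```text
t 11.68 disp [-58.1  95.6] z 75.3 F [ 3.6  5.9 -0.3] w 0.02 g 34.7 q [ 0.71  0.26 -0.73  1.94  0.2   1.01  0.97]
t 12.05 disp [-58.7  94.4] z 75.4 F [ 7.8 10.8 -2.9] w 0.0199 g 34.6 q [ 0.71  0.26 -0.73  1.94  0.2   1.01  0.98]
```

The force jumped from 7 to 13 N, which means the stop is reached. One small extra push for margin, then a look.

```bash
python3 -m pendant '[{"dp":[0,-0.014,0],"rotation":[0,0,0],"jaw":0},{"dp":[0,-0.014,0],"rotation":[0,0,0],"jaw":0},{"dp":[0,-0.014,0],"rotation":[0,0,0],"jaw":0},{"dp":[0,-0.014,0],"rotation":[0,0,0],"jaw":0},{"dp":[0,-0.014,0],"rotation":[0,0,0],"jaw":0}]' >/dev/null
python3 - <<'E'
from h import *
c=camera("top"); P=cloud(c); q=P.copy(); q[...,:2]=(P[...,:2]-D)@R.from_euler('z',A,degrees=True).as_matrix()[:2,:2]; q=q.reshape(-1,3)*1000
m=(q[:,2]>115)&(q[:,2]<245)&(abs(q[:,1]+78)<45)&(q[:,0]<65)&(q[:,0]>-35); k=np.polyfit(q[m,0],q[m,2],1); print(m.sum(),"lid deg",np.degrees(np.arctan(-k[0])))
st(); a=camera("side")["image"][110:320,150:430]; b=c["image"][165:315,200:440]
cv2.imwrite("pics/f.png",np.hstack([cv2.resize(a,(400,300)),cv2.resize(b,(400,300))])[...,::-1])
E
```

```text
840 lid deg 57.89519428695003
t 12.72 disp [-59.  94.] z 75.5 F [10.3 16.6 -4.9] w 0.0196 g 34.5 q [ 0.71  0.26 -0.73  1.94  0.2   1.    0.98]
```

View pics/f.png

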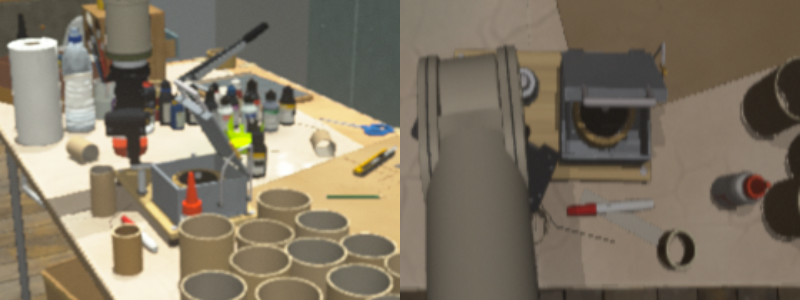

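The lid is standing open at ~58°, the gripper is on the roller near the guide post, and the bystanders are unmoved. The push of ~20 N shows the arm is on its stop, so I'm handing in.

```bash
python3 -c "
from bench import r
print(r.close_job())"
```

```text
the job is handed in; nothing more can be done
None
```

I handed the job in at about 12.7 s of the 54 s, with no verdict returned: the lid stands at about 58°, the gripper holds the roller at about 35 N with the tension arm pressed on its stop, and the things lying round the dispenser looked undisturbed in the last picture.

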